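Index the needle-cartridge carousel and lock it

TASK

Turn the needle-cartridge carousel clockwise, click by click, until its red post clicks home at the yellow pointer: let it come to rest in the click just before, then ease it over into the last one, and do not run past. Then push the blue lock button all the way down so that the carousel stays locked there. Handle carousel and button gently, and leave the things standing around them alone.

Things in the scene. Friction and masses are not known exactly. Their poses are not given: they have to be found in the camera images.
- carousel_axis (a point): On the vertical axis of the carousel, in its disc's upper face, 46 mm above the work surface. Does not turn with the disc: z up, -x points to the yellow pointer, +y to the lock button, -y to the detent. The fixed black base plate (250 x 290 x 20 mm) lies under it; place and yaw vary. Disc: aluminium, 197 mm across, 18 mm thick, rim with steel bumps to radius 106 mm.
- hub_top (a point): Top centre of the disc's hub, 32 mm across, 30 mm above the disc. It turns with the disc; its -x axis points to the red post. Around it at radius 34 mm six holders, 16 mm wide, with upright cartridges reach 30 mm above the disc. At radius 70 mm, 60 degrees apart, six round upright rubber-sleeved posts to push the disc by, 14 mm wide, 38 mm high above it: one red, five grey.
- red_post (a point): The top centre of the red post, 70 mm from the carousel's axis and 84 mm above the work surface. It turns with the disc.
- pointer (a point): The yellow pointer: an upright tab on the base plate just outside the rim of the disc, 13 mm thick (radially), 22 mm wide. This point is its top centre, 118 mm from the carousel's axis, 65 mm above the work surface.
- carousel (a joint): Turn of the disc, rad: 0 with the red post exactly in line with the pointer, growing clockwise seen from above. Starts at -3.05 to -1.7 sixths of a turn (1.047 rad each), in a click or between two. Clicks lie one sixth apart, but all up to 0.18 rad to one side of the pointer, differently each time: feel for them. Hard stops at -3.87 and +0.73. Apart from clicks it moves with 1 N at a post and stays.
- detent (a joint): How far the sprung detent roller (brass, in the low grey housing at the rim opposite the lock, 46 mm high) is pushed out, m: about 0.0015 dropped in a click, 0 between clicks, up to 0.007 on the bump before or after each click. Bump tops lie 0.11 rad from the click and begin at 0.23: a post must be pushed with about 7 N, falling away as the roller drops in. Near a bump's top the disc may hang.
- lock_top (a point): Top centre of the round blue lock button, 26 mm across, 12 mm thick, 94 mm from the carousel's axis on the +y side of point carousel_axis. Its top is 103 mm above the work surface when up, 92 mm when down. Below it the 30 mm wide arm of its grey bracket (top at 78 mm) reaches out, away from the axis.
- lock (a joint): Travel of the lock button, m: 0 up. It moves straight down against about 2.5 N of friction and stays where left; at 0.0105 its stiff rubber brake pad meets the disc (about 6 N per mm from there): then it is fully down, clamps the disc and rests at about 0.011; rigid end at 0.0135.
- ink_bottle_mid (a point): A closed ink bottle, 38 mm in diameter, 95 mm high, standing; this point is its centre, half-way up. A bystander.
- balm_jar_mid (a point): A closed balm jar, 60 mm in diameter, 45 mm high, standing; this point is its centre, half-way up. A bystander.
- tattoo_machine_mid (a point): A small tattoo machine lying flat, 140 x 24 x 22 mm along its x axis; this point is its middle, 10 mm up. A bystander.

How it is judged:
On the way, in this order (a step that is already met when the one before it is completed fails the run):
1. the carousel has come to rest in the click just before the red post reaches the pointer, lock button still up (value of joint detent between 0.0007 and 0.003 m and value of joint carousel between -1.3072 and -0.787198 rad and velocity of joint carousel between -0.05 and 0.05 rad/s and value of joint lock below 0.003 m), for 0.2 s.
2. the red post rests in its click at the pointer, lock button still up (value of joint detent between 0.0007 and 0.003 m and value of joint carousel between -0.26 and 0.26 rad and velocity of joint carousel between -0.05 and 0.05 rad/s and value of joint lock below 0.003 m), for 0.2 s.
3. the lock button is fully down (value of joint detent between 0.0007 and 0.003 m and value of joint carousel between -0.26 and 0.26 rad and value of joint lock above 0.0095 m), for 0.1 s.
At the end, for the whole second after the job is handed in: The red post is at rest in its click at the pointer (disc within 0.26 rad of the pointer, detent roller dropped in: 0.7 to 3 mm) and the lock button is down with its pad on the disc (travel over 9.5 mm of 10.5 mm) and stays so (all of step 3 and velocity of joint carousel between -0.05 and 0.05 rad/s); the robot touches nothing.
It fails at once if the carousel is turned past the click at the pointer (more than 0.40 rad past the pointer) (value of joint carousel above 0.4 rad).
It fails at once if the carousel is pushed with more than 25 N (contact force between any of the fingers, the arm and carousel above 25 N).
It fails at once if the lock button is pushed with more than 25 N (contact force between any of the fingers, the arm and lock above 25 N).
It fails at once if the ink bottle, balm jar or tattoo machine is moved more than 15 mm or tipped (distance of any of ink_bottle_mid, balm_jar_mid, tattoo_machine_mid from where it was at the start of the episode above 0.015 m or angle between any of ink_bottle_mid, balm_jar_mid, tattoo_machine_mid's own z axis and vertical above 0.3 rad).
It also fails if it takes over 72 s, if anything falls off the work surface, if the arm or the gripper's body presses on something with over 40 N, if the wrist force passes 120 N, or if a joint passes its speed limit or range.

ROBOT

A 6-joint arm with a two-finger parallel gripper is mounted at the origin on the work surface. World frame = base frame: x ahead of the robot, y to its left, z up, the work surface at z = 0. Lengths are in m, angles in rad, forces in N, time in s.
With the tool pointing down it reaches from about 0.375 to 0.975 m from the base axis. Payload 3.8 kg.
Tool frame: the origin (TCP) lies where the fingers leave the gripper's body, on its centre line; the fingertips stand 73 mm ahead of it and the grasp point (between the pads) lies 54 mm ahead of it (nose_length is the distance from the TCP to the fingertips, in m); z points along the fingers, y is the line along which they close (so a half turn about z gives the same grasp; the last joint's range is limited). The gripper opens to 85 mm and grips with 20 to 120 N. Pads are 22 mm wide; open, the fingers measure 114 mm over their backs; the gripper's body (76 mm by 85 mm) begins 54 mm behind the grasp point. The pads swing forward as they close: fully open they stand 13 mm farther back than shut.
Start: joints at [1.161, 0.264, 1.604, -0, 1.274, -0.037], TCP at [0.246, 0.629, 0.304] pointing down, gripper open.
Joint ranges: [-2.63, 2.63], [-0.94, 2.18], [0.31, 2.57], [-1.31, 4.45], [0, 2.66], [-2.55, 2.55]. Speed limits (rad/s): [2.57, 2.57, 3.14, 3.14, 3.14, 3.14].

INTERFACE

Orientations are given as a rotation vector (axis times angle).
In Python, from workcell import read_state, read_camera, calibration, finish_job, look_for, cut_out, tip_of, nose_length gives the robot as it stands.
- The arm moves only by the tool step_arm, never from a script. Its argument "targets" is a list of rows, each a list of 3 entries, a list of its own where there are three numbers: the turn, a rotation vector about the tool's x, y, z in rad, then the shift along the tool's x, y, z in mm, then the finger opening in mm, from 0 to 85.4. In form: [[[ax, ay, az], [x, y, z], grip], ...]. A call has 1 to 5 rows; each row shifts and turns the commanded pose from where the row before left it, along the tool's axes as they then stand; what a row does not reach is not made up. A row lasts 1/12 s, in which the tool goes at most 41.7 mm and 7.16 degrees, less where a joint would pass 70% of its speed; a pose out of reach is approached as far as the arm can. A call with a gripper value outside its range is refused whole. The fingers move at their own pace and stop on an object; "grip_force" is the grip in N (left out, the last holds). Time passes only in rows, so rows that do not move let the fingers close. It gives the time, the measured TCP pose, the force, the opening and the grip force at its end, in the units of the state.
- read_state(): the state, without advancing time (a new reading comes with each control period).
- read_camera(name): name is "scene" or "top" or "wrist"; returns the picture (480x640x3 uint8, red, green, blue); there is no depth.
- calibration(name): a dict with "camera_matrix" (3x3 intrinsics, pixels), "R" (3x3) and "t" (3): a world point X has camera coordinates R X + t. Camera axes: x right, y down, z forward; pixel columns grow to the right and rows downward; lengths in m; the calibration is good to about 2 mm. A picture is of the moment at which its call begins: read the wrist's pose just before it. calibration takes no time and is no camera call; for the wrist camera it gives the pose at the moment of the call.
- finish_job(): hands the job in; it is judged then, once.
Trained networks look in the newest picture that a camera, given by its name, has taken for a name from the list of things; names that differ only in an ending like _2 or _b are one class to them, and where a whole thing is asked for, a point or a joint stands for the part that bears it (a point fixed in the world has none). Each returns a list of dicts, best first, with "score" (0 to 1); they miss things now and then, are a little off and sometimes report something else, mostly with a low value. They report only what shows in the picture. A call takes as long as a camera call.
- look_for(camera, query): "extent" ([left, top, right, bottom] in pixels, round what is visible of it).
- cut_out(camera, query): "region" (480x640 bool, what is visible of it) and "extent" ([left, top, right, bottom] in pixels, round what is visible of it).
- tip_of(camera, query): "at" ([row, column] in pixels: a listed point, or the origin of a listed thing).
The state is a dict: "time": time; "q": joint angles; "joint_vel": joint speeds; "joint_torque": joint torques, N m; "tool_pos": TCP position; "tcp_rot": TCP orientation; "wrist_force": force on the tool from outside, world axes, zero at the start; "torque": the same for the moment, N m; "width": opening from 0.0 (shut) to 1.0 (fully open); "grip_force": force on a finger pad.
Only numpy, scipy, OpenCV 4.12 (cv2) and the standard library are available. Lean on these libraries where they do the work, as an engineer would, in place of code of your own. Each camera call takes 0.05 s, during which the arm holds its last target. There are 200 camera calls.

## Working session

There is one attempt and no reset: what is moved stays moved. The work goes in short steps, Python scripts to look and compute and a tool call to move; the robot and the scene stay as the last step left them, time stands still between calls to the robot, and variables do not carry over. Pictures are saved under pics/ and viewed, at most 10 in all, crops included, and the job is handed in when it is done.

Besides the shell and the picture viewer there is one more tool, called after "Emit:" in YAML: its name, and indented under it one key for each argument. step_arm: Moves the arm, as the interface text tells. Its arguments: {"type":"object","properties":{"targets":{"type":"array","items":{"type":"array"}},"grip_force":{"type":"number"}},"required":["targets"]}

```bash
mkdir -p pics; cat > h.py <<'E'
import numpy as np, cv2
from workcell import *
def ray(cam,rc,z):
    c=calibration(cam);K=np.array(c["camera_matrix"]);R=np.array(c["R"]);t=np.array(c["t"])
    o=-R.T@t; d=R.T@np.linalg.inv(K)@np.array([rc[1],rc[0],1.]); return o+d*(z-o[2])/d[2]
def save(cam,n): cv2.imwrite("pics/"+n,read_camera(cam)[:,:,::-1])
E
python3 - <<'E'
from h import *
s=read_state();print(s)
save("top","t0.png");save("scene","s0.png")
Z=dict(carousel_axis=.046,hub_top=.076,red_post=.084,pointer=.065,lock_top=.103,ink_bottle_mid=.0475,balm_jar_mid=.0225,tattoo_machine_mid=.01)
for cam in("top","scene"):
  for k,z in Z.items():
    for r in tip_of(cam,k)[:2]: print(cam,k,round(r["score"],2),np.round(r["at"]),ray(cam,r["at"],z).round(4))
E
```

```text
{'time': 0.0, 'q': array([ 1.16109138e+00,  2.64753120e-01,  1.60538602e+00, -1.90749627e-05,
        1.27370414e+00, -3.69170529e-02]), 'joint_vel': array([-0.00020862, -0.00019362,  0.00044959,  0.00023567,  0.0007806 ,
        0.00077122]), 'joint_torque': array([-6.18599242e-04, -5.15101683e+01, -3.67315328e+01, -8.48702484e-05,
        1.31618659e-02,  1.01187496e-05]), 'tool_pos': array([0.24563168, 0.62810314, 0.30255538]), 'tcp_rot': array([-0.58209093, -3.08670421,  0.00345329]), 'wrist_force': array([ 0.99295309, -0.57504051, -0.17672238]), 'torque': array([-0.02420923,  0.00246741,  0.02292527]), 'grip_force': 0.0, 'width': 1.0012238870900732}
top carousel_axis 0.98 [274. 289.] [0.5424 0.0386 0.046 ]
top hub_top 0.95 [273. 294.] [0.541  0.0281 0.076 ]
top red_post 0.55 [236. 308.] [0.6072 0.0023 0.084 ]
top pointer 0.61 [337. 299.] [0.4274 0.0195 0.065 ]
top lock_top 0.64 [278. 236.] [0.5291 0.128  0.103 ]
top ink_bottle_mid 0.85 [185. 229.] [0.7137 0.1529 0.0475]
top ink_bottle_mid 0.47 [335. 300.] [0.4315 0.0187 0.0475]
top balm_jar_mid 0.91 [260. 409.] [ 0.5706 -0.1898  0.0225]
top tattoo_machine_mid 0.67 [187. 326.] [ 0.7203 -0.0341  0.01  ]
top tattoo_machine_mid 0.42 [335. 301.] [0.4312 0.0181 0.01  ]
scene carousel_axis 0.72 [264. 382.] [0.5492 0.0327 0.046 ]
scene hub_top 0.83 [253. 386.] [0.546  0.0366 0.076 ]
scene red_post 0.69 [254. 341.] [0.6114 0.0073 0.084 ]
scene pointer 0.85 [220. 439.] [0.4271 0.0174 0.065 ]
scene lock_top 0.71 [283. 431.] [0.5334 0.1312 0.103 ]
scene ink_bottle_mid 0.82 [374. 336.] [0.7124 0.1612 0.0475]
scene balm_jar_mid 0.68 [373. 335.] [0.7053 0.1482 0.0225]
scene balm_jar_mid 0.57 [191. 300.] [ 0.5753 -0.1929  0.0225]
scene tattoo_machine_mid 0.96 [296. 268.] [ 0.7258 -0.0266  0.01  ]
```

View pics/t0.png

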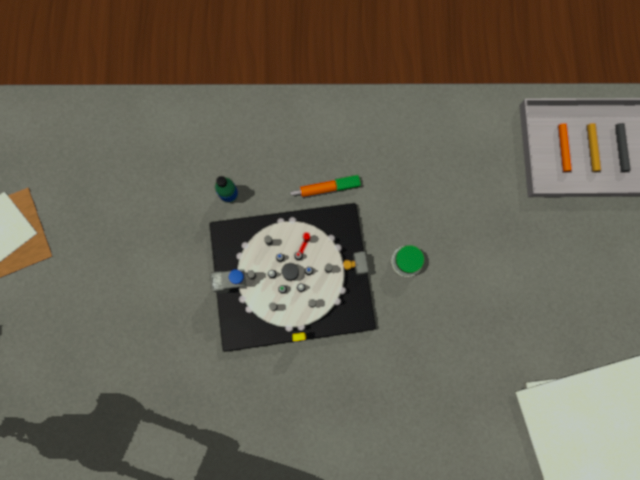

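View pics/s0.png

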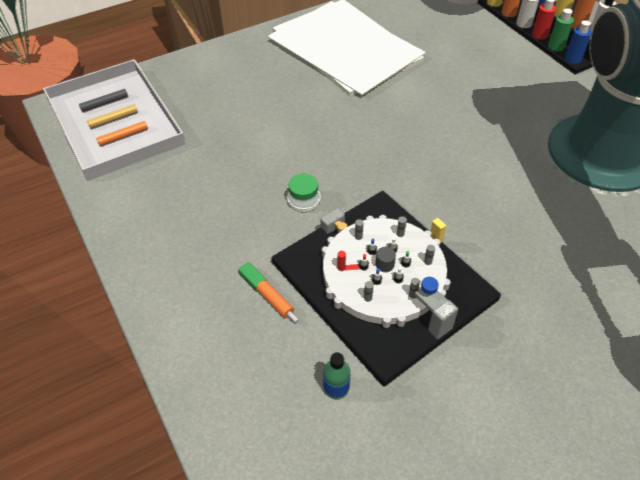

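The top view shows the red post at (237,307), the pointer at (337,299), the lock at (277,236) and the detent at (265,355). The scene view shows the bystanders well clear of the disc. Fitting these gives the axis at about (0.544, 0.036), yaw 8.5°, and the carousel at about -2.55 rad, between clicks. I'll straddle the red post with the fingers 28 mm open and lead it round.

Emit:
step_arm:
  targets:
    - [[0, 0, 0], [-28.2, -22.4, 5], 28]
    - [[0, 0, 0], [-28.2, -22.4, 5], 28]
    - [[0, 0, 0], [-28.2, -22.4, 5], 28]
    - [[0, 0, 0], [-28.2, -22.4, 5], 28]
    - [[0, 0, 0], [-28.2, -22.4, 5], 28]
  grip_force: 20

```text
time: 1.32
tool_pos: [0.3368, 0.4716, 0.2787]
tcp_rot: [0.581, 3.087, 0.0]
wrist_force: [0.1, -0.6, 0.2]
width: 0.331
grip_force: 0.0
```

Emit:
step_arm:
  targets:
    - [[0, 0, 0], [-28.2, -22.4, 5], 28]
    - [[0, 0, 0], [-28.2, -22.4, 5], 28]
    - [[0, 0, 0], [-28.2, -22.4, 5], 28]
    - [[0, 0, 0], [-28.2, -22.4, 5], 28]
    - [[0, 0, 0], [-28.2, -22.4, 5], 28]

```text
time: 1.73
tool_pos: [0.4275, 0.3158, 0.254]
tcp_rot: [0.582, 3.087, 0.001]
wrist_force: [1.1, 0.2, -1.2]
width: 0.327
grip_force: 0.0
```

Emit:
step_arm:
  targets:
    - [[0, 0, 0], [-28.2, -22.4, 5], 28]
    - [[0, 0, 0], [-28.2, -22.4, 5], 28]
    - [[0, 0, 0], [-28.2, -22.4, 5], 28]
    - [[0, 0, 0], [-28.2, -22.4, 5], 28]
    - [[0, 0, 0], [-28.2, -22.4, 5], 28]

```text
time: 2.15
tool_pos: [0.5181, 0.16, 0.229]
tcp_rot: [0.582, 3.086, 0.001]
wrist_force: [0.4, 1.5, 0.3]
width: 0.329
grip_force: 0.0
```

Emit:
step_arm:
  targets:
    - [[0, 0, 0], [-28.2, -22.4, 5], 28]
    - [[0, 0, 0], [-28.2, -22.4, 5], 28]
    - [[0, 0, 0], [-28.2, -22.4, 5], 28]
    - [[0, 0, 0], [-28.2, -22.4, 5], 28]
    - [[0, 0, 0.07], [0, 0, 0], 28]

```text
time: 2.57
tool_pos: [0.5923, 0.0319, 0.2083]
tcp_rot: [0.696, 3.061, -0.003]
wrist_force: [-0.2, 0.2, 0.3]
width: 0.328
grip_force: 0.0
```

```bash
cat >> h.py <<'E'
from scipy.spatial.transform import Rotation as Ro
def totool(d): 
    s=read_state(); return (Ro.from_rotvec(s["tcp_rot"]).as_matrix().T@np.array(d)*1e3).round(1)
E
python3 - <<'E'
from h import *
s=read_state();print(s["time"],s["tool_pos"],s["width"],nose_length() if callable(nose_length) else nose_length,s["wrist_force"],s["q"].round(3))
print(Ro.from_rotvec(s["tcp_rot"]).as_matrix().round(3))
save("wrist","w0.png")
Z=dict(carousel_axis=.046,hub_top=.076,red_post=.084,pointer=.065,lock_top=.103)
for k,z in Z.items():
    for r in tip_of("wrist",k)[:2]: print(k,round(r["score"],2),np.round(r["at"]),ray("wrist",r["at"],z).round(4))
E
```

```text
2.5667 [0.59233955 0.03189374 0.20831423] 0.32813468101130383 0.0726 [-0.24569862  0.1617      0.26677099] [ 0.013  0.187  1.881 -0.003  1.072 -1.109]
[[-0.902  0.432  0.002]
 [ 0.432  0.902 -0.002]
 [-0.003 -0.002 -1.   ]]
carousel_axis 0.82 [188. 291.] [0.5456 0.04   0.046 ]
hub_top 0.82 [194. 285.] [0.543 0.04  0.076]
red_post 0.78 [311. 286.] [0.6068 0.0102 0.084 ]
pointer 0.87 [  3. 156.] [0.4269 0.0242 0.065 ]
pointer 0.54 [188. 292.] [0.5427 0.0448 0.065 ]
lock_top 0.71 [ 93. 452.] [0.5302 0.1352 0.103 ]
lock_top 0.61 [329.  64.] [ 0.5543 -0.1021  0.103 ]
```

View pics/w0.png

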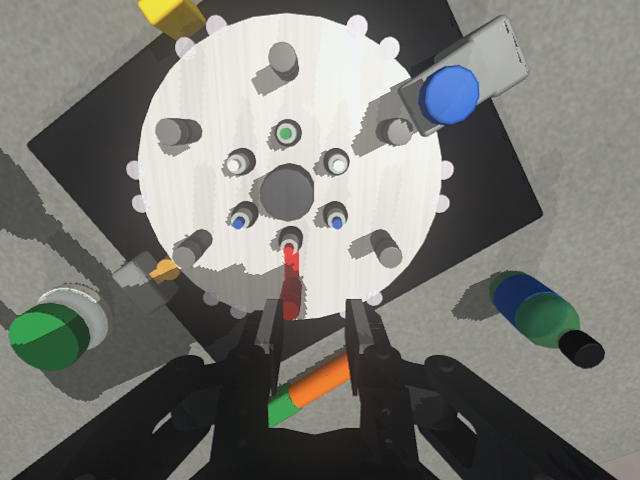

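The wrist view shows the red post at (300,290), slightly beyond the open fingertips, with the finger gap lined up radially. The lock is at (95,452) and the pointer is at the top left. I'll move over the post and check once more just above it.

Emit:
step_arm:
  targets:
    - [[0, 0, 0], [-12, -7.4, 15], 36]
    - [[0, 0, 0], [-12, -7.4, 15], 36]
    - [[0, 0, 0], [0, 0, 6], 36]
    - [[0, 0, 0], [0, 0, 0], 36]

```text
time: 3.2
tool_pos: [0.6037, 0.0143, 0.1711]
tcp_rot: [-0.687, -3.062, 0.001]
wrist_force: [-0.0, -0.5, 0.2]
width: 0.421
grip_force: 0.0
```

```bash
python3 - <<'E'
from h import *
s=read_state();print(s["time"],s["tool_pos"],s["width"],s["wrist_force"])
save("wrist","w1.png")
Z=dict(carousel_axis=.046,hub_top=.076,red_post=.084,pointer=.065,lock_top=.103)
for k,z in Z.items():
    for r in tip_of("wrist",k)[:1]: print(k,round(r["score"],2),np.round(r["at"]),ray("wrist",r["at"],z).round(4))
c=calibration("wrist")
for k,R_ in (("red","red_post"),):
    for r in cut_out("wrist",R_)[:1]: print(r["extent"],r["score"])
E
```

```text
3.2 [0.60368141 0.01425562 0.17109239] 0.4214665972365394 [-0.04179272 -0.48663007  0.15250912]
carousel_axis 0.7 [167. 305.] [0.5484 0.0356 0.046 ]
hub_top 0.7 [172. 302.] [0.5478 0.0353 0.076 ]
lock_top 0.55 [ 32. 532.] [0.5367 0.1301 0.103 ]
[104.9, 0.0, 500.9, 328.4] 0.83
```

View pics/w1.png

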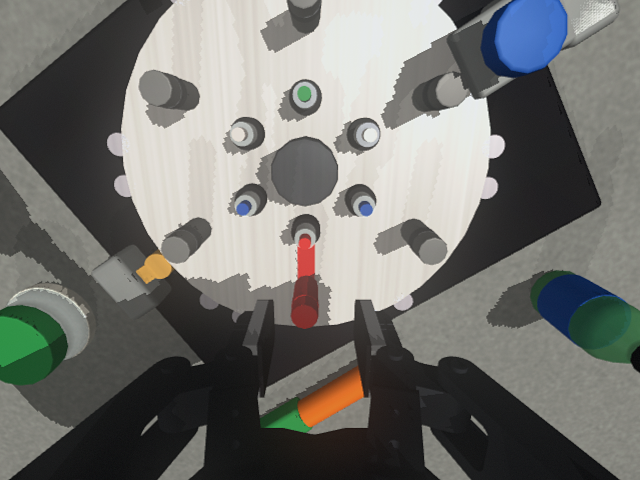

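Red post top centre is at about (315,304), and the fingertips are at columns 266–358, so the centring is nearly right.

```bash
python3 - <<'E'
from h import *
s=read_state()
p=ray("wrist",(316,304),.084);print(p,totool([*(p-s["tool_pos"])[:2],0]))
q=ray("wrist",(172,304),.076);print(q)
E
```

```text
[0.61294312 0.00467001 0.084     ] [-10.7  -5.2   0. ]
[0.54882701 0.03549036 0.076     ]
```

Emit:
step_arm:
  targets:
    - [[0, 0, 0], [-9, -4.5, 0], 36]
    - [[0, 0, 0], [0, 0, 20], 36]
    - [[0, 0, 0], [0, 0, 12], 36]
    - [[0, 0, 0], [0, 0, 10], 36]
    - [[0, 0, 0], [0, 0, 0], 28]

```text
time: 3.97
tool_pos: [0.6093, 0.0053, 0.1276]
tcp_rot: [-0.689, -3.059, 0.002]
wrist_force: [-0.2, 0.1, -0.7]
width: 0.332
grip_force: 0.0
```

```bash
python3 - <<'E'
from h import *
s=read_state();print(s["tool_pos"],Ro.from_rotvec(s["tcp_rot"]).as_matrix().round(3)[:,0],s["wrist_force"])
save("wrist","w2.png")
E
```

```text
[0.60928921 0.0053378  0.12764357] [-0.903  0.429  0.005] [-0.17582956  0.13695897 -0.7087771 ]
```

View pics/w2.png

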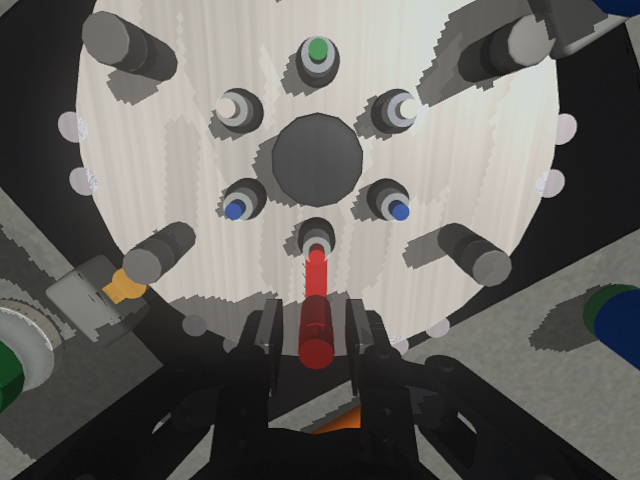

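The red post stands centred between the fingers and the hub is at column 318, so tool x points at the axis. Next I'll push it clockwise (tool -y, +az) in small arc steps.

Emit:
step_arm:
  targets:
    - [[0, 0, 0.03], [0, -2.1, 0], 28]
    - [[0, 0, 0.03], [0, -2.1, 0], 28]
    - [[0, 0, 0.03], [0, -2.1, 0], 28]
    - [[0, 0, 0.03], [0, -2.1, 0], 28]
    - [[0, 0, 0.03], [0, -2.1, 0], 28]

```text
time: 4.43
tool_pos: [0.6068, -0.0035, 0.1316]
tcp_rot: [0.92, 3.003, 0.001]
wrist_force: [0.6, 0.6, -0.5]
width: 0.327
grip_force: 0.5
```

Emit:
step_arm:
  targets:
    - [[0, 0, 0.03], [0, -2.1, 0], 28]
    - [[0, 0, 0.03], [0, -2.1, 0], 28]
    - [[0, 0, 0.03], [0, -2.1, 0], 28]
    - [[0, 0, 0.03], [0, -2.1, 0], 28]
    - [[0, 0, 0.03], [0, -2.1, 0], 28]

```text
time: 4.85
tool_pos: [0.6004, -0.0118, 0.1316]
tcp_rot: [1.142, 2.926, 0.001]
wrist_force: [0.0, 1.6, -0.7]
width: 0.328
grip_force: 0.5
```

```bash
cat >> h.py <<'E'
C=np.array([.5465,.0358]); YAW=np.radians(8.5)
def F():
    s=read_state(); M=Ro.from_rotvec(s["tcp_rot"]).as_matrix(); d=s["tool_pos"][:2]-C
    w=lambda a:(a+np.pi)%(2*np.pi)-np.pi
    a=np.arctan2(d[1],d[0]); ax=np.arctan2(-M[1,0],-M[0,0])
    print("t",s["time"],"r",np.hypot(*d).round(4),"phi_tool(pos)",w(YAW+np.pi-a).round(3),"phi(axis)",w(YAW+np.pi-ax).round(3),"ftool",(M.T@s["wrist_force"]).round(2),"z",s["tool_pos"][2].round(4))
E
python3 - <<'E'
from h import *
F()
p=[]
for cam in("top","scene","wrist"):
  read_camera(cam)
  for k,z in (("red_post",.084),("hub_top",.076)):
    for r in tip_of(cam,k)[:1]: print(cam,k,round(r["score"],2),np.round(r["at"]),ray(cam,r["at"],z).round(4))
E
```

```text
t 4.85 r 0.0719 phi_tool(pos) -2.27 phi(axis) -2.249 ftool [1.02 1.17 0.73] z 0.1316
top red_post 0.85 [240. 311.] [ 0.5989 -0.0035  0.084 ]
top hub_top 0.73 [273. 293.] [0.5404 0.0304 0.076 ]
scene red_post 0.56 [250. 339.] [ 0.6089 -0.0014  0.084 ]
scene hub_top 0.96 [255. 386.] [0.5478 0.0392 0.076 ]
wrist red_post 0.97 [341. 330.] [ 0.6019 -0.0054  0.084 ]
wrist hub_top 0.84 [153. 310.] [0.5462 0.0358 0.076 ]
```

Emit:
step_arm:
  targets:
    - [[0, 0, 0.02], [0, -1.4, 0], 28]
    - [[0, 0, 0.02], [0, -1.4, 0], 28]
    - [[0, 0, 0.02], [0, -1.4, 0], 28]

```text
time: 5.55
tool_pos: [0.5973, -0.0147, 0.131]
tcp_rot: [1.231, 2.89, 0.002]
wrist_force: [3.1, 6.4, -1.7]
width: 0.329
grip_force: 3.2
```

Emit:
step_arm:
  targets:
    - [[0, 0, 0.02], [0, -1.4, 0], 28]
    - [[0, 0, 0.02], [0, -1.4, 0], 28]
    - [[0, 0, 0.02], [0, -1.4, 0], 28]

```text
time: 5.8
tool_pos: [0.5947, -0.0169, 0.131]
tcp_rot: [1.317, 2.851, 0.004]
wrist_force: [2.9, 3.2, -1.5]
width: 0.324
grip_force: 2.4
```

Emit:
step_arm:
  targets:
    - [[0, 0, 0.02], [0, -1.4, 0], 28]
    - [[0, 0, 0.02], [0, -1.4, 0], 28]
    - [[0, 0, 0.02], [0, -1.4, 0], 28]

```text
time: 6.05
tool_pos: [0.5907, -0.0206, 0.131]
tcp_rot: [1.401, 2.812, -0.0]
wrist_force: [0.7, 0.8, -0.5]
width: 0.332
grip_force: 0.5
```

```bash
cat >> h.py <<'E'
def post(cams=("scene","wrist")):
  for cam in cams:
    read_camera(cam)
    for r in tip_of(cam,"red_post")[:1]:
      p=ray(cam,r["at"],.084);d=p[:2]-C
      print(cam,round(r["score"],2),np.round(r["at"]),p.round(4),"r",np.hypot(*d).round(4),"phi",round((YAW+np.pi-np.arctan2(d[1],d[0])+np.pi)%(2*np.pi)-np.pi,3))
E
python3 - <<'E'
from h import *
F();post()
E
```

```text
t 6.05 r 0.0717 phi_tool(pos) -2.086 phi(axis) -2.069 ftool [0.25 1.06 0.47] z 0.131
scene 0.63 [253. 385.] [0.5517 0.0403 0.084 ] r 0.0069 phi 2.57
wrist 0.65 [342. 329.] [ 0.593  -0.0151  0.084 ] r 0.069 phi -2.163
```

Emit:
step_arm:
  targets:
    - [[0, 0, 0.02], [0.3, -1.4, 0], 28]
    - [[0, 0, 0.02], [0.3, -1.4, 0], 28]
    - [[0, 0, 0.02], [0.3, -1.4, 0], 28]
    - [[0, 0, 0.02], [0.3, -1.4, 0], 28]
    - [[0, 0, 0.02], [0.3, -1.4, 0], 28]

```text
time: 6.67
tool_pos: [0.5839, -0.0234, 0.1308]
tcp_rot: [-1.54, -2.738, 0.0]
wrist_force: [-0.7, 0.2, 1.2]
width: 0.328
grip_force: 0.2
```

Emit:
step_arm:
  targets:
    - [[0, 0, 0.02], [0, -1.4, 0], 28]
    - [[0, 0, 0.02], [0, -1.4, 0], 28]
    - [[0, 0, 0.02], [0, -1.4, 0], 28]
    - [[0, 0, 0.02], [0, -1.4, 0], 28]
    - [[0, 0, 0.02], [0, -1.4, 0], 28]

```text
time: 7.08
tool_pos: [0.5784, -0.0263, 0.1309]
tcp_rot: [1.675, 2.657, 0.002]
wrist_force: [1.9, 1.4, -2.1]
width: 0.331
grip_force: 1.4
```

Emit:
step_arm:
  targets:
    - [[0, 0, 0.03], [0, -2.1, 0], 28]
    - [[0, 0, 0.03], [0, -2.1, 0], 28]
    - [[0, 0, 0.03], [0, -2.1, 0], 28]
    - [[0, 0, 0.03], [0, -2.1, 0], 28]
    - [[0, 0, 0.03], [0, -2.1, 0], 28]

```text
time: 7.5
tool_pos: [0.5677, -0.0311, 0.1309]
tcp_rot: [-1.87, -2.524, 0.002]
wrist_force: [-0.4, -0.2, -0.4]
width: 0.331
grip_force: 0.0
```

Emit:
step_arm:
  targets:
    - [[0, 0, 0.03], [0, -2.1, 0], 28]
    - [[0, 0, 0.03], [0, -2.1, 0], 28]
    - [[0, 0, 0.03], [0, -2.1, 0], 28]
    - [[0, 0, 0.03], [0, -2.1, 0], 28]
    - [[0, 0, 0.03], [0, -2.1, 0], 28]

```text
time: 7.92
tool_pos: [0.5578, -0.0335, 0.131]
tcp_rot: [2.054, 2.377, -0.001]
wrist_force: [1.2, -0.1, -0.9]
width: 0.327
grip_force: 0.5
```

```bash
python3 - <<'E'
from h import *
F();post()
E
```

```text
t 7.9167 r 0.0702 phi_tool(pos) -1.585 phi(axis) -1.568 ftool [-0.24  1.19  0.88] z 0.131
scene 0.63 [229. 355.] [ 0.5656 -0.024   0.084 ] r 0.0628 phi -1.732
wrist 0.71 [345. 330.] [ 0.5643 -0.0309  0.084 ] r 0.0691 phi -1.683
```

Emit:
step_arm:
  targets:
    - [[0, 0, 0.03], [0, -2.1, 0], 28]
    - [[0, 0, 0.03], [0, -2.1, 0], 28]
    - [[0, 0, 0.03], [0, -2.1, 0], 28]
    - [[0, 0, 0.03], [0, -2.1, 0], 28]
    - [[0, 0, 0.03], [0, -2.1, 0], 28]

```text
time: 8.53
tool_pos: [0.548, -0.0343, 0.1311]
tcp_rot: [2.224, 2.217, 0.001]
wrist_force: [2.9, 0.4, -0.4]
width: 0.333
grip_force: 0.6
```

Emit:
step_arm:
  targets:
    - [[0, 0, 0.03], [0, -2.1, 0], 28]
    - [[0, 0, 0.03], [0, -2.1, 0], 28]
    - [[0, 0, 0.02], [0, -1.4, 0], 28]
    - [[0, 0, 0.02], [0, -1.4, 0], 28]

```text
time: 8.87
tool_pos: [0.541, -0.0341, 0.1311]
tcp_rot: [2.332, 2.104, 0.0]
wrist_force: [1.2, -0.7, -0.0]
width: 0.329
grip_force: 0.6
```

Emit:
step_arm:
  targets:
    - [[0, 0, 0.02], [0, -1.4, 0], 28]
    - [[0, 0, 0.02], [0, -1.4, 0], 28]

```text
time: 9.03
tool_pos: [0.5381, -0.0337, 0.1311]
tcp_rot: [2.375, 2.056, 0.0]
wrist_force: [0.6, -1.4, 1.7]
width: 0.328
grip_force: 0.6
```

```bash
python3 - <<'E'
from h import *
F();post()
E
```

```text
t 9.0333 r 0.07 phi_tool(pos) -1.302 phi(axis) -1.279 ftool [-1.28  0.81 -1.71] z 0.1311
wrist 0.62 [345. 333.] [ 0.5462 -0.0325  0.084 ] r 0.0683 phi -1.418
```

Emit:
step_arm:
  targets:
    - [[0, 0, 0.02], [0, -1.4, 0], 28]
    - [[0, 0, 0.02], [0, -1.4, 0], 28]

```text
time: 9.4
tool_pos: [0.5351, -0.033, 0.1309]
tcp_rot: [2.416, 2.008, 0.0]
wrist_force: [1.5, -0.7, 0.1]
width: 0.325
grip_force: 0.5
```

Emit:
step_arm:
  targets:
    - [[0, 0, 0.02], [0, -1.4, 0], 28]
    - [[0, 0, 0.02], [0, -1.4, 0], 28]

```text
time: 9.57
tool_pos: [0.5323, -0.0325, 0.1309]
tcp_rot: [-2.456, -1.959, -0.0]
wrist_force: [0.5, -0.3, -0.0]
width: 0.329
grip_force: 0.5
```

Emit:
step_arm:
  targets:
    - [[0, 0, 0.02], [0, -1.4, 0], 28]
    - [[0, 0, 0], [0, 0, 0], 28]

```text
time: 9.73
tool_pos: [0.5305, -0.0321, 0.1308]
tcp_rot: [-2.474, -1.935, 0.001]
wrist_force: [0.3, -0.1, -1.1]
width: 0.325
grip_force: 0.0
```

```bash
python3 - <<'E'
from h import *
F();post()
E
```

```text
t 9.7333 r 0.0698 phi_tool(pos) -1.192 phi(axis) -1.179 ftool [-0.03  0.36  1.06] z 0.1308
scene 0.97 [223. 372.] [ 0.5351 -0.0218  0.084 ] r 0.0587 phi -1.228
wrist 0.72 [266.  42.] [0.4467 0.0239 0.084 ] r 0.1005 phi 0.03
```

Emit:
step_arm:
  targets:
    - [[0, 0, 0.015], [0, -1.05, 0], 28]
    - [[0, 0, 0.015], [0, -1.05, 0], 28]

```text
time: 10.1
tool_pos: [0.5291, -0.0317, 0.1309]
tcp_rot: [2.503, 1.898, 0.0]
wrist_force: [1.4, -0.3, -1.0]
width: 0.327
grip_force: 0.5
```

Emit:
step_arm:
  targets:
    - [[0, 0, 0.015], [0, -1.05, 0], 28]
    - [[0, 0, 0.015], [0, -1.05, 0], 28]

```text
time: 10.27
tool_pos: [0.528, -0.0312, 0.131]
tcp_rot: [2.53, 1.859, 0.003]
wrist_force: [6.8, -0.9, -5.1]
width: 0.332
grip_force: 3.3
```

```bash
python3 - <<'E'
from h import *
F();post(("wrist",))
E
```

```text
t 10.2667 r 0.0696 phi_tool(pos) -1.153 phi(axis) -1.119 ftool [1.18 6.75 5.15] z 0.131
wrist 0.93 [349. 331.] [ 0.5353 -0.0333  0.084 ] r 0.07 phi -1.261
```

Emit:
step_arm:
  targets:
    - [[0, 0, 0.01], [0, -0.8, 0], 28]
    - [[0, 0, 0.01], [0, -0.8, 0], 28]

```text
time: 10.53
tool_pos: [0.5274, -0.031, 0.1313]
tcp_rot: [2.547, 1.833, 0.006]
wrist_force: [7.2, -0.9, -5.9]
width: 0.325
grip_force: 3.7
```

Emit:
step_arm:
  targets:
    - [[0, 0, 0.01], [0, -0.8, 0], 28]
    - [[0, 0, 0.01], [0, -0.8, 0], 28]

```text
time: 10.7
tool_pos: [0.5255, -0.0305, 0.1312]
tcp_rot: [2.566, 1.808, 0.004]
wrist_force: [4.8, -2.1, -4.3]
width: 0.331
grip_force: 2.8
```

```bash
python3 - <<'E'
from h import *
F();post(("wrist",))
E
```

```text
t 10.7 r 0.0696 phi_tool(pos) -1.116 phi(axis) -1.079 ftool [-0.38  5.17  4.3 ] z 0.1312
wrist 0.85 [346. 334.] [ 0.5339 -0.0321  0.084 ] r 0.0691 phi -1.238
```

Emit:
step_arm:
  targets:
    - [[0, 0, 0.01], [0, -0.8, 0], 28]
    - [[0, 0, 0.01], [0, -0.8, 0], 28]

```text
time: 10.97
tool_pos: [0.5235, -0.03, 0.1312]
tcp_rot: [2.584, 1.782, 0.003]
wrist_force: [3.1, -2.3, -2.7]
width: 0.328
grip_force: 2.1
```

Emit:
step_arm:
  targets:
    - [[0, 0, 0.01], [0, -0.8, 0], 28]
    - [[0, 0, 0.01], [0, -0.8, 0], 28]

```text
time: 11.13
tool_pos: [0.5211, -0.0293, 0.1312]
tcp_rot: [2.603, 1.758, -0.0]
wrist_force: [1.9, -4.1, 1.2]
width: 0.326
grip_force: 1.3
```

```bash
python3 - <<'E'
from h import *
F();post(("wrist",))
E
```

```text
t 11.1333 r 0.0699 phi_tool(pos) -1.051 phi(axis) -1.039 ftool [-3.06  3.31 -1.21] z 0.1312
wrist 0.61 [345. 333.] [ 0.5288 -0.0304  0.084 ] r 0.0685 phi -1.161
```

Emit:
step_arm:
  targets:
    - [[0, 0, 0.01], [0, -0.7, 0], 28]
    - [[0, 0, 0.01], [0, -0.7, 0], 28]

```text
time: 11.4
tool_pos: [0.5192, -0.0283, 0.1308]
tcp_rot: [-2.62, -1.731, 0.001]
wrist_force: [-0.5, -0.3, 0.5]
width: 0.331
grip_force: 0.2
```

Emit:
step_arm:
  targets:
    - [[0, 0, 0], [0, 0, 0], 28]
    - [[0, 0, 0], [0, 0, 0], 28]
    - [[0, 0, 0], [0, 0, 0], 28]

```text
time: 11.65
tool_pos: [0.519, -0.0282, 0.1305]
tcp_rot: [-2.619, -1.733, 0.001]
wrist_force: [0.3, 0.5, -0.5]
width: 0.33
grip_force: 0.0
```

```bash
python3 - <<'E'
from h import *
F();post(("wrist","top"));save("wrist","w3.png")
E
```

```text
t 11.65 r 0.0697 phi_tool(pos) -1.017 phi(axis) -1.021 ftool [0.58 0.05 0.48] z 0.1305
wrist 0.94 [348. 312.] [ 0.5198 -0.0274  0.084 ] r 0.0686 phi -1.023
```

View pics/w3.png

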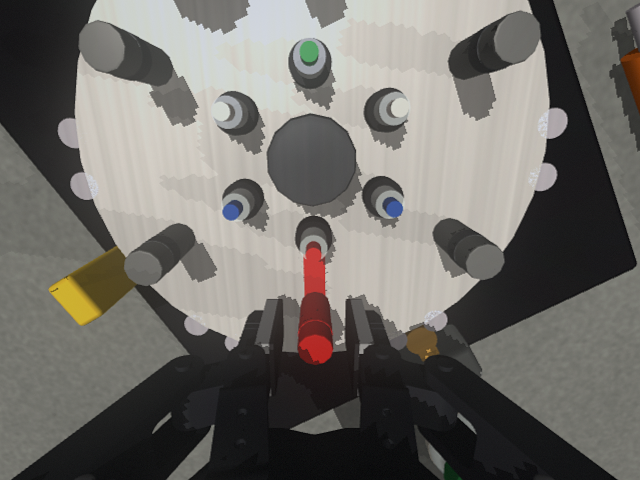

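The post has jumped free of the finger and sits at about phi -1.02, at rest at (348,312), centred in the gap. The pushing force is zero, so it has clicked. The next click should be near +0.03, with the peak at a tool phi of about -0.1.

Emit:
step_arm:
  targets:
    - [[0, 0, 0.02], [0, -1.4, 0], 28]
    - [[0, 0, 0.02], [0, -1.4, 0], 28]
    - [[0, 0, 0.02], [0, -1.4, 0], 28]
    - [[0, 0, 0.02], [0, -1.4, 0], 28]
    - [[0, 0, 0.02], [0, -1.4, 0], 28]

```text
time: 12.32
tool_pos: [0.5133, -0.0255, 0.1309]
tcp_rot: [2.705, 1.597, 0.001]
wrist_force: [4.5, -1.3, -1.8]
width: 0.326
grip_force: 2.0
```

Emit:
step_arm:
  targets:
    - [[0, 0, 0.02], [0, -1.4, 0], 28]
    - [[0, 0, 0.02], [0, -1.4, 0], 28]
    - [[0, 0, 0.02], [0, -1.4, 0], 28]
    - [[0, 0, 0.02], [0, -1.4, 0], 28]
    - [[0, 0, 0.02], [0, -1.4, 0], 28]

```text
time: 12.73
tool_pos: [0.508, -0.0222, 0.1312]
tcp_rot: [2.78, 1.46, 0.002]
wrist_force: [2.1, -1.3, -1.4]
width: 0.33
grip_force: 1.3
```

Emit:
step_arm:
  targets:
    - [[0, 0, 0.02], [0, -1.4, 0], 28]
    - [[0, 0, 0.02], [0, -1.4, 0], 28]
    - [[0, 0, 0.02], [0, -1.4, 0], 28]
    - [[0, 0, 0.02], [0, -1.4, 0], 28]
    - [[0, 0, 0.02], [0, -1.4, 0], 28]

```text
time: 13.15
tool_pos: [0.5011, -0.0174, 0.1307]
tcp_rot: [-2.851, -1.319, 0.001]
wrist_force: [0.5, 0.2, -0.2]
width: 0.326
grip_force: 0.0
```

Emit:
step_arm:
  targets:
    - [[0, 0, 0.03], [0, -2.1, 0], 28]
    - [[0, 0, 0.03], [0, -2.1, 0], 28]
    - [[0, 0, 0.03], [0, -2.1, 0], 28]
    - [[0, 0, 0.03], [0, -2.1, 0], 28]
    - [[0, 0, 0.03], [0, -2.1, 0], 28]

```text
time: 13.57
tool_pos: [0.4939, -0.0103, 0.1308]
tcp_rot: [2.942, 1.101, -0.0]
wrist_force: [1.0, -0.5, -0.3]
width: 0.326
grip_force: 0.5
```

```bash
python3 - <<'E'
from h import *
F();post(("wrist",))
E
```

```text
t 13.5667 r 0.0699 phi_tool(pos) -0.572 phi(axis) -0.568 ftool [0.37 1.03 0.25] z 0.1308
wrist 0.89 [348. 330.] [ 0.4993 -0.0148  0.084 ] r 0.0692 phi -0.672
```

Emit:
step_arm:
  targets:
    - [[0, 0, 0.03], [0, -2.1, 0], 28]
    - [[0, 0, 0.03], [0, -2.1, 0], 28]
    - [[0, 0, 0.03], [0, -2.1, 0], 28]
    - [[0, 0, 0.03], [0, -2.1, 0], 28]
    - [[0, 0, 0.03], [0, -2.1, 0], 28]

```text
time: 14.08
tool_pos: [0.4877, -0.0022, 0.1309]
tcp_rot: [3.016, 0.88, 0.0]
wrist_force: [0.6, 0.3, -0.8]
width: 0.325
grip_force: 0.5
```

Emit:
step_arm:
  targets:
    - [[0, 0, 0.02], [0, -1.4, 0], 28]
    - [[0, 0, 0.02], [0, -1.4, 0], 28]
    - [[0, 0, 0.02], [0, -1.4, 0], 28]
    - [[0, 0, 0.02], [0, -1.4, 0], 28]
    - [[0, 0, 0.02], [0, -1.4, 0], 28]

```text
time: 14.5
tool_pos: [0.4841, 0.0039, 0.1309]
tcp_rot: [3.056, 0.727, -0.0]
wrist_force: [0.2, -0.7, -1.0]
width: 0.327
grip_force: 0.5
```

Emit:
step_arm:
  targets:
    - [[0, 0, 0.02], [0, -1.4, 0], 28]
    - [[0, 0, 0.02], [0, -1.4, 0], 28]
    - [[0, 0, 0.02], [0, -1.4, 0], 28]
    - [[0, 0, 0.02], [0, -1.4, 0], 28]

```text
time: 14.83
tool_pos: [0.4817, 0.0091, 0.1309]
tcp_rot: [3.083, 0.604, -0.0]
wrist_force: [-1.2, -1.3, 0.9]
width: 0.328
grip_force: 0.5
```

Emit:
step_arm:
  targets:
    - [[0, 0, 0.015], [0, -1.05, 0], 28]
    - [[0, 0, 0.015], [0, -1.05, 0], 28]

```text
time: 15.0
tool_pos: [0.4809, 0.011, 0.1309]
tcp_rot: [3.092, 0.558, -0.0]
wrist_force: [0.9, -1.4, -0.0]
width: 0.328
grip_force: 0.5
```

```bash
python3 - <<'E'
from h import *
F();post(("wrist",))
E
```

```text
t 15.0 r 0.0702 phi_tool(pos) -0.213 phi(axis) -0.209 ftool [0.32 1.58 0.02] z 0.1309
```

Emit:
step_arm:
  targets:
    - [[0, 0, 0.015], [0, -1.05, 0], 28]
    - [[0, 0, 0.015], [0, -1.05, 0], 28]
    - [[0, 0, 0.015], [0, -1.05, 0], 28]

```text
time: 15.35
tool_pos: [0.48, 0.0139, 0.1309]
tcp_rot: [3.103, 0.488, 0.0]
wrist_force: [0.8, -1.5, -0.5]
width: 0.326
grip_force: 0.5
```

Emit:
step_arm:
  targets:
    - [[0, 0, 0.015], [0, -1.05, 0], 28]
    - [[0, 0, 0.015], [0, -1.05, 0], 28]
    - [[0, 0, 0.015], [0, -1.05, 0], 28]

```text
time: 15.6
tool_pos: [0.479, 0.017, 0.1309]
tcp_rot: [3.114, 0.419, 0.0]
wrist_force: [-0.2, -1.4, -1.6]
width: 0.327
grip_force: 0.5
```

Emit:
step_arm:
  targets:
    - [[0, 0, 0.01], [0, -0.7, 0], 28]
    - [[0, 0, 0.01], [0, -0.7, 0], 28]

```text
time: 15.77
tool_pos: [0.4787, 0.0181, 0.1309]
tcp_rot: [3.117, 0.389, 0.0]
wrist_force: [1.6, -3.4, -3.0]
width: 0.323
grip_force: 2.1
```

```bash
python3 - <<'E'
from h import *
F();post(("wrist",))
E
```

```text
t 15.7667 r 0.07 phi_tool(pos) -0.108 phi(axis) -0.1 ftool [0.67 3.71 3.  ] z 0.1309
wrist 0.66 [346. 331.] [0.483  0.0115 0.084 ] r 0.068 phi -0.218
```

Emit:
step_arm:
  targets:
    - [[0, 0, 0.01], [0, -0.8, 0], 28]
    - [[0, 0, 0.01], [0, -0.8, 0], 28]

```text
time: 16.03
tool_pos: [0.4787, 0.0188, 0.1309]
tcp_rot: [3.119, 0.358, 0.001]
wrist_force: [1.9, -7.0, -2.1]
width: 0.323
grip_force: 3.7
```

Emit:
step_arm:
  targets:
    - [[0, 0, 0.01], [0, -0.8, 0], 28]
    - [[0, 0, 0.01], [0, -0.8, 0], 28]

```text
time: 16.2
tool_pos: [0.4782, 0.0205, 0.1309]
tcp_rot: [3.123, 0.327, 0.001]
wrist_force: [1.2, -5.5, -1.1]
width: 0.329
grip_force: 2.9
```

Emit:
step_arm:
  targets:
    - [[0, 0, 0.01], [0, -0.8, 0], 28]
    - [[0, 0, 0.01], [0, -0.8, 0], 28]

```text
time: 16.37
tool_pos: [0.4777, 0.0223, 0.1309]
tcp_rot: [3.127, 0.295, 0.0]
wrist_force: [0.8, -4.6, -1.8]
width: 0.321
grip_force: 2.2
```

```bash
python3 - <<'E'
from h import *
F();post(("wrist",))
E
```

```text
t 16.3667 r 0.0701 phi_tool(pos) -0.045 phi(axis) -0.04 ftool [-0.09  4.63  1.84] z 0.1309
wrist 0.89 [348. 328.] [0.4804 0.0167 0.084 ] r 0.0688 phi -0.133
```

Near release; two small nudges, then hold.

Emit:
step_arm:
  targets:
    - [[0, 0, 0.01], [0, -0.8, 0], 28]
    - [[0, 0, 0.01], [0, -0.8, 0], 28]

```text
time: 16.63
tool_pos: [0.4771, 0.0245, 0.1309]
tcp_rot: [-3.13, -0.263, 0.001]
wrist_force: [0.3, -2.7, 0.2]
width: 0.325
grip_force: 1.3
```

Emit:
step_arm:
  targets:
    - [[0, 0, 0.01], [0, -0.8, 0], 28]
    - [[0, 0, 0.01], [0, -0.8, 0], 28]

```text
time: 16.8
tool_pos: [0.4767, 0.0264, 0.1308]
tcp_rot: [-3.132, -0.232, 0.001]
wrist_force: [-1.0, -0.7, -0.2]
width: 0.33
grip_force: 0.6
```

Emit:
step_arm:
  targets:
    - [[0, 0, 0], [0, 0, 0], 28]
    - [[0, 0, 0], [0, 0, 0], 28]
    - [[0, 0, 0], [0, 0, 0], 28]

```text
time: 17.05
tool_pos: [0.477, 0.0264, 0.1309]
tcp_rot: [-3.132, -0.234, -0.0]
wrist_force: [-0.1, 0.3, 1.4]
width: 0.326
grip_force: 0.0
```

```bash
python3 - <<'E'
from h import *
F();post(("wrist",))
E
```

```text
t 17.05 r 0.0701 phi_tool(pos) 0.014 phi(axis) -0.001 ftool [-0.07 -0.27 -1.44] z 0.1309
wrist 0.79 [349. 328.] [0.4794 0.0204 0.084 ] r 0.0688 phi -0.078
```

Not dropped in yet: the post is still back at -0.078. I'll ease it on.

Emit:
step_arm:
  targets:
    - [[0, 0, 0.01], [0, -0.7, 0], 28]
    - [[0, 0, 0.01], [0, -0.7, 0], 28]

```text
time: 17.32
tool_pos: [0.4769, 0.0275, 0.1309]
tcp_rot: [3.135, 0.201, 0.0]
wrist_force: [-0.6, -0.4, -0.2]
width: 0.325
grip_force: 0.1
```

Emit:
step_arm:
  targets:
    - [[0, 0, 0], [0, 0, 0], 28]
    - [[0, 0, 0], [0, 0, 0], 28]

```text
time: 17.48
tool_pos: [0.4768, 0.0275, 0.1309]
tcp_rot: [-3.135, -0.202, 0.0]
wrist_force: [-0.1, 0.6, 0.2]
width: 0.333
grip_force: 0.0
```

```bash
python3 - <<'E'
from h import *
F();post(("wrist",));save("wrist","w4.png")
E
```

```text
t 17.4833 r 0.0702 phi_tool(pos) 0.03 phi(axis) 0.02 ftool [-0.07 -0.58 -0.15] z 0.1309
wrist 0.74 [349. 322.] [0.4789 0.0237 0.084 ] r 0.0687 phi -0.029
```

View pics/w4.png

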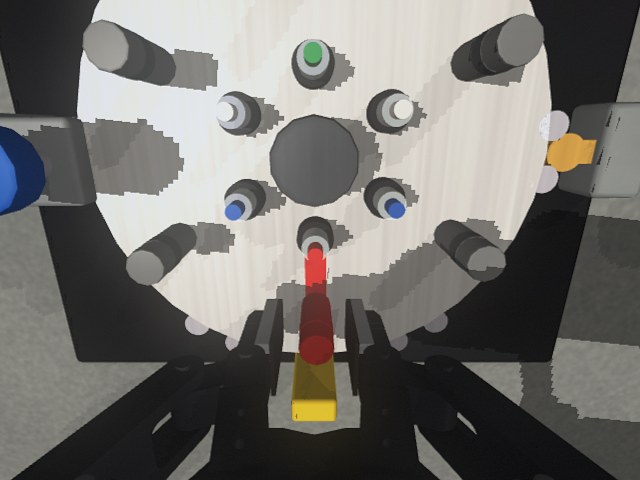

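The brass roller at (152,567) sits midway between its two bumps at (124,553) and (180,545), and the red post (345,316) is in line with the yellow pointer, so it has clicked home. Next I'll lift clear, shut the fingers and go over the lock.

Emit:
step_arm:
  targets:
    - [[0, 0, 0], [0, 0, 0], 28]
    - [[0, 0, 0], [0, 0, -8], 28]
    - [[0, 0, 0], [0, 0, -15], 28]
    - [[0, 0, 0], [0, 0, -30], 28]
    - [[0, 0, 0], [0, 0, -30], 28]

```text
time: 18.05
tool_pos: [0.4757, 0.0274, 0.2141]
tcp_rot: [-3.135, -0.202, 0.005]
wrist_force: [0.9, -0.0, 0.2]
width: 0.328
grip_force: 0.0
```

Emit:
step_arm:
  targets:
    - [[0, 0, 0], [17, -23.7, 0], 0]
    - [[0, 0, 0], [17, -23.7, 0], 0]
    - [[0, 0, 0], [17, -23.7, 0], 0]
    - [[0, 0, 0], [17, -23.7, 0], 0]
    - [[0, 0, 0], [0, 0, 0], 0]

```text
time: 18.47
tool_pos: [0.5346, 0.1338, 0.2154]
tcp_rot: [-3.133, -0.205, -0.006]
wrist_force: [0.1, 0.3, 1.6]
width: 0.003
grip_force: 0.0
```

```bash
python3 - <<'E'
from h import *
s=read_state();print(s["time"],s["tool_pos"],s["width"],s["wrist_force"])
for cam in ("wrist","scene","top"):
  read_camera(cam)
  for k,z in (("lock_top",.103),("red_post",.084),("pointer",.065)):
    for r in tip_of(cam,k)[:1]: p=ray(cam,r["at"],z); print(cam,k,round(r["score"],2),np.round(r["at"]),p.round(4),totool([*(p-s["tool_pos"])[:2],0]))
save("wrist","w5.png")
E
```

```text
18.4667 [0.53460856 0.1338383  0.21537695] 0.0027917979223329517 [0.12790196 0.30359523 1.63295599]
wrist lock_top 0.76 [282. 320.] [0.5332 0.127  0.103 ] [-2.3  6.6  0. ]
wrist red_post 0.93 [365. 460.] [0.476  0.0236 0.084 ] [-7.240e+01  1.017e+02  1.000e-01]
scene lock_top 0.73 [286. 430.] [0.5375 0.1341 0.103 ] [ 2.9  0.1 -0. ]
scene red_post 0.83 [230. 420.] [0.4785 0.0303 0.084 ] [-68.9  95.6   0.1]
top red_post 0.84 [306. 296.] [0.4812 0.0249 0.084 ] [-66.9 101.2   0. ]
top pointer 0.66 [337. 299.] [0.4269 0.0209 0.065 ] [-121.3   98.2   -0. ]
```

View pics/w5.png

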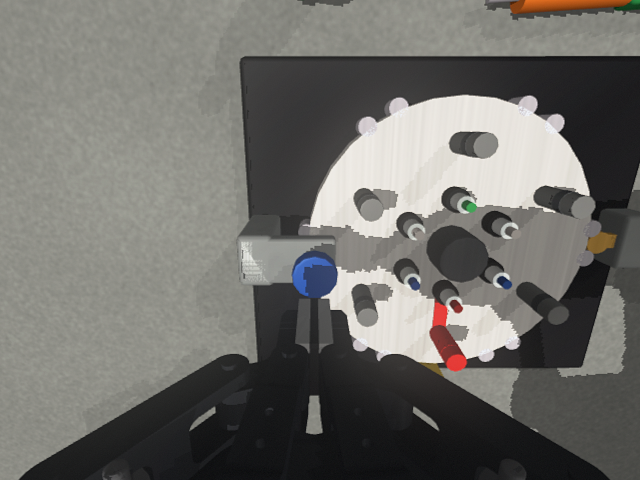

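The button at (275,315) is directly ahead of the shut fingertips. I'll correct by 5 mm and press slowly.

Emit:
step_arm:
  targets:
    - [[0, 0, 0], [-1.5, 4.5, 0], 0]
    - [[0, 0, 0], [0, 0, 20], 0]
    - [[0, 0, 0], [0, 0, 14], 0]
    - [[0, 0, 0], [0, 0, 1], 0]
    - [[0, 0, 0], [0, 0, 1], 0]

```text
time: 19.53
tool_pos: [0.5304, 0.1252, 0.1771]
tcp_rot: [3.135, 0.202, -0.004]
wrist_force: [0.3, -0.4, 0.5]
width: -0.005
grip_force: 0.0
```

Emit:
step_arm:
  targets:
    - [[0, 0, 0], [0, 0, 1], 0]
    - [[0, 0, 0], [0, 0, 1], 0]
    - [[0, 0, 0], [0, 0, 1], 0]
    - [[0, 0, 0], [0, 0, 1], 0]

```text
time: 19.87
tool_pos: [0.5318, 0.1257, 0.1749]
tcp_rot: [-3.135, -0.202, -0.003]
wrist_force: [0.6, -0.8, 2.2]
width: -0.001
grip_force: 1.0
```

Emit:
step_arm:
  targets:
    - [[0, 0, 0], [0, 0, 1], 0]
    - [[0, 0, 0], [0, 0, 1], 0]
    - [[0, 0, 0], [0, 0, 1], 0]
    - [[0, 0, 0], [0, 0, 0], 0]

```text
time: 20.2
tool_pos: [0.5317, 0.1256, 0.1712]
tcp_rot: [-3.135, -0.202, -0.002]
wrist_force: [1.3, 0.4, 2.4]
width: -0.001
grip_force: 0.9
```

```bash
python3 -c "
from h import *
s=read_state();print(s['tool_pos'],s['wrist_force'],nose_length() if callable(nose_length) else nose_length)"
```

```text
[0.53169904 0.12562122 0.17117052] [1.25470281 0.41777981 2.40378685] 0.0726
```

Emit:
step_arm:
  targets:
    - [[0, 0, 0], [0, 0, 1], 0]
    - [[0, 0, 0], [0, 0, 1], 0]
    - [[0, 0, 0], [0, 0, 1], 0]
    - [[0, 0, 0], [0, 0, 1], 0]

```text
time: 20.53
tool_pos: [0.5314, 0.1256, 0.1669]
tcp_rot: [-3.135, -0.202, -0.001]
wrist_force: [1.7, 1.1, 1.6]
width: 0.001
grip_force: 1.0
```

Emit:
step_arm:
  targets:
    - [[0, 0, 0], [0, 0, 1], 0]
    - [[0, 0, 0], [0, 0, 1], 0]
    - [[0, 0, 0], [0, 0, 0], 0]

```text
time: 20.78
tool_pos: [0.5311, 0.1255, 0.1647]
tcp_rot: [3.135, 0.202, -0.0]
wrist_force: [0.4, 0.7, 1.5]
width: 0.004
grip_force: 0.9
```

Emit:
step_arm:
  targets:
    - [[0, 0, 0], [0, 0, 0.7], 0]
    - [[0, 0, 0], [0, 0, 0], 0]

```text
time: 20.95
tool_pos: [0.5311, 0.1256, 0.1644]
tcp_rot: [3.135, 0.202, -0.0]
wrist_force: [0.4, 0.4, 5.0]
width: 0.005
grip_force: 2.0
```

Emit:
step_arm:
  targets:
    - [[0, 0, 0], [0, 0, 0.7], 0]
    - [[0, 0, 0], [0, 0, 0], 0]

```text
time: 21.12
tool_pos: [0.5311, 0.1255, 0.1639]
tcp_rot: [3.135, 0.202, -0.0]
wrist_force: [-0.3, -0.2, 6.3]
width: -0.004
grip_force: 3.0
```

Emit:
step_arm:
  targets:
    - [[0, 0, 0], [0, 0, 0.7], 0]
    - [[0, 0, 0], [0, 0, 0], 0]

```text
time: 21.28
tool_pos: [0.5311, 0.1256, 0.1636]
tcp_rot: [-3.135, -0.202, 0.0]
wrist_force: [-1.5, -0.4, 8.0]
width: -0.001
grip_force: 3.9
```

Emit:
step_arm:
  targets:
    - [[0, 0, 0], [0, 0, 0.5], 0]
    - [[0, 0, 0], [0, 0, 0], 0]
    - [[0, 0, 0], [0, 0, 0], 0]

```text
time: 21.53
tool_pos: [0.5311, 0.1255, 0.1634]
tcp_rot: [3.135, 0.202, -0.0]
wrist_force: [-1.8, -0.6, 10.0]
width: -0.002
grip_force: 4.8
```

Emit:
step_arm:
  targets:
    - [[0, 0, 0], [0, 0, -2], 0]
    - [[0, 0, 0], [0, 0, -5], 0]
    - [[0, 0, 0], [0, 0, -20], 0]
    - [[0, 0, 0], [0, 0, -35], 0]
    - [[0, 0, 0], [0, 0, -35], 0]

```text
time: 21.95
tool_pos: [0.529, 0.1251, 0.2577]
tcp_rot: [3.134, 0.202, -0.011]
wrist_force: [1.3, 0.3, -0.2]
width: -0.002
grip_force: 0.0
```

```bash
python3 - <<'E'
from h import *
save("wrist","w6.png");F();post()
E
```

```text
t 22.0 r 0.0911 phi_tool(pos) 1.575 phi(axis) 0.019 ftool [ 2.37  0.59 -5.02] z 0.2672
scene 0.72 [231. 423.] [0.4739 0.0337 0.084 ] r 0.0726 phi 0.119
wrist 0.9 [326. 428.] [0.4764 0.0273 0.084 ] r 0.0707 phi 0.027
```

View pics/w6.png

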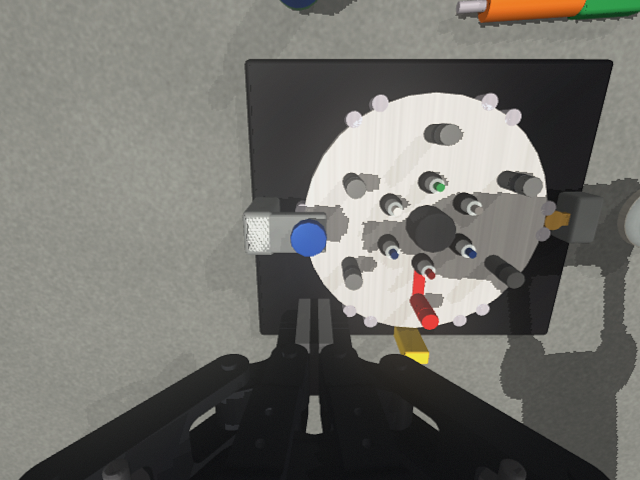

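The roller (220,557) sits between its bumps, the red post (320,428) lines up with the pointer, and the button (238,308) is down. The arm is clear, so I'm handing in.

Emit:
step_arm:
  targets:
    - [[0, 0, 0], [0, 0, 0], 0]
    - [[0, 0, 0], [0, 0, 0], 0]
    - [[0, 0, 0], [0, 0, 0], 0]

```text
time: 22.45
tool_pos: [0.5302, 0.1253, 0.2575]
tcp_rot: [3.135, 0.202, -0.005]
wrist_force: [-0.4, 0.4, -0.6]
width: 0.001
grip_force: 0.0
```

```bash
python3 -c "
from workcell import *
print(finish_job())"
```

```text
the job is handed in; nothing more can be done
None
```

I handed the job in at about 22 s with the red post clicked home at the pointer after resting in the click before it, the lock button pressed down onto its pad (10 N), and the arm clear; the hand-in call returned no verdict, so whether it passed is not confirmed.

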